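# Put the counter scissors away in the lever-lid hygiene box

### The arm

A 6-joint arm with a two-finger parallel gripper is mounted at the origin on a cart in front of the work surface, level with it; the furniture and walls round the work are solid. World frame = base frame: x ahead of the robot, y to its left, z up, the work surface at z = 0. Lengths are in m, angles in rad, forces in N, time in s.
With the tool pointing down it reaches from about 0.225 to 0.875 m from the base axis. Payload 3.4 kg.
Tool frame: the origin (TCP) lies at the very end of the fingers, on their centre line; the grasp point (between the pads) lies 19 mm behind it (manip.hold_point_z is the distance from the TCP to the grasp point, in m); z points along the fingers, y is the line along which they close (so a half turn about z gives the same grasp; the last joint's range is limited). The gripper opens to 85 mm and grips with 20 to 120 N. Pads are 22 mm wide; open, the fingers measure 114 mm over their backs; the gripper's body (76 mm by 85 mm) begins 54 mm behind the grasp point. The pads swing forward as they close: fully open they stand 13 mm farther back than shut.
Start: joints at [1.014, 0.276, 1.505, -0, 1.361, -0.121], TCP at [0.243, 0.521, 0.231] pointing down, gripper open.
Joint ranges: [-2.89, 2.89], [-0.75, 2.08], [0.22, 2.7], [-1.18, 4.32], [0.11, 2.71], [-2.7, 2.7]. Speed limits (rad/s): [2.57, 2.57, 3.14, 3.14, 3.14, 3.14].

### API

Orientations are given as a unit quaternion [w, x, y, z].
In Python, from rig import readout, viewer, order, manip gives the robot as it stands. The module is installed in compiled form; this text tells all that it offers.
- The arm moves only by the tool send_rows, never from a script. Its arguments are lists of equal length, an entry for each row: "xyz": the shift along the world's x, y, z in m, a list of three; "delta_rot": the turn, a rotation vector about the world's x, y, z in degrees, a list of three. In form: {"xyz": [[tx, ty, tz], ...], "delta_rot": [[wx, wy, wz], ...]}. A call has 1 to 12 rows; each row shifts and turns the commanded pose from where the row before left it; what a row does not reach is not made up. A row lasts 1/10 s, in which the tool goes at most 50 mm and 8.59 degrees, less where a joint would pass 70% of its speed; a pose out of reach is approached as far as the arm can. A call with a gripper value outside its range is refused whole. "gripper" is the finger opening in m, from 0 to 0.0854, set as the call begins (left out, the last holds). The fingers move at their own pace and stop on an object; "force" is the grip in N (left out, the last holds). Time passes only in rows, so rows that do not move let the fingers close. It gives the time, the measured TCP pose, the force, the opening and the grip force at its end, in the units of the state.
- readout.get_state(): the state, without advancing time (a new reading comes with each control period).
- viewer.get_image(name): name is "scene" or "top"; returns a dict with "color" (480x640x3 uint8, red, green, blue), "depth" (480x640 float32, m along the optical axis (not along the pixel's ray), 0 where there is no reading), "K" (3x3 intrinsics, pixels), "camera_from_world" (4x4, takes a point from world to camera coordinates). Camera axes: x right, y up, looking along -z (the intrinsics and any distortion apply to the point x, -y, -z); pixel columns grow to the right and rows downward; lengths in m; the calibration is good to about 2 mm. A picture is of the moment at which its call begins.
- order.sign_off(): hands the job in; it is judged then, once.
The state is a dict: "clock": time; "qpos": joint angles; "qd": joint speeds; "effort": joint torques, N m; "position": TCP position; "ee_rot": TCP orientation; "contact_force": force on the tool from outside, world axes, zero at the start; "moment": the same for the moment, N m; "width": finger opening in m; "gripper_force": force on a finger pad.
Only numpy, scipy, OpenCV 4.12 (cv2) and the standard library are available. Lean on these libraries where they do the work, as an engineer would, in place of code of your own. Each camera call takes 0.05 s, during which the arm holds its last target. There are 200 camera calls.

### The job

Put the scissors away in the hygiene box. Press the box's side lever right down until it stays down and holds the lid up, lay the scissors flat and fully home in their foam pocket (handles and blades each in their own part of the cut-out), then bring the lever back up so that the lid shuts completely. Work the lid only by its lever, never by pushing the lid itself, and leave the other things on the counter where they stand.

Things in the scene. Friction and masses are not known exactly. Their poses are not given: they have to be found in the camera images.
- hygiene_box: Fixed steel box on the counter, body 150 (x) x 270 (y) mm, rim 70 mm high, clear hood as lid, black linkage housing (106 mm high at most) on its right end; filled with foam in two layers, black on grey, so that the cut-out shows grey; foam top 62 mm above the counter. Origin under its middle; x to its hinged back, y along its length to its left end, z up. With the lid up the hood stands above the back rim.
- pocket_shank (a point): Where the scissors' shank belongs, on the pocket's floor (51 mm above the counter, 11 mm below the foam's top). Axes as hygiene_box; 22 mm to +y of its middle. Pocket runs along y: 23 mm wide for the blades to -y, 91 mm for the handles to +y, 3.5 mm play all round. From 19 mm to -y to 19 mm to +y a finger notch, 91 mm across x, goes down to 30 mm above the counter, so fingers fit beside the shank.
- pocket_handles (a point): Point on the pocket's floor under the middle of the scissors' handles, 46 mm to +y of pocket_shank; same axes.
- pocket_tip (a point): Point on the pocket's floor under the blades near their tip, 117 mm to -y of pocket_shank; same axes.
- scissors_shank (a point): Point on the middle line of the scissors at the shank between loops and blades, 4.5 mm above their underside: the place to grip, across x, 15 mm wide, solid only at 3 to 6 mm above the underside. Own axes: y along the scissors to the loops, x across, z up. Straight from 67 mm to -y to 13 mm to +y of here. In the pocket these axes agree with those of pocket_shank.
- scissors_handles (a point): Middle of the two finger loops of the scissors, 46 mm to +y of scissors_shank, 4.5 mm above the underside; same axes.
- scissors_tip (a point): Point on the blades near their tip, 117 mm to -y of scissors_shank, 4.5 mm above the underside; same axes.
- lever_bar (a point): Middle of the lever's round black cross-bar (17 mm diameter, 79 mm long, level, along the box's y), in front and outside of the box's right-hand end. It is 134 mm above the counter with the lid shut and about 30 mm when fully down. Nothing stands beside, in front of or behind it, so that it can be pressed from above or pinched from above across x.
- lever_pivot (a point): Point on the lever's pivot axis level with lever_bar: the bar's middle swings about it, about the y axis, at a radius of 120 mm. Fixed to the box, 85 mm above the counter; axes are the box's.
- lever (a joint): Lever angle, rad: 0 up, lid shut (arm slopes 0.42 rad up from pivot to bar); grows as the bar goes down; 0.9 at the bottom stop (arm 0.48 rad below level). Pressing takes about 3 N at first, then less. At about 0.7 the lid passes its balance and its weight holds the lever down. To release, raise the bar (1 to 3 N) to below about 0.55: from there the lid's weight drives it up, damped, shut in about 2 s.
- lid (a joint): Angle of the lid, rad: 0 shut, about 1.66 held open, leaning back. The lid is a clear hood with a steel edge, 154 x 270 x 26 mm, hinged on the back rim, 71 mm above the counter; it is geared to the lever (1.85 x its angle) and cannot move without it.
- scissors: Scissors with red finger loops and steel blades, closed, rigid, 199 mm long, 87 mm wide over the loops, 9 mm thick, about 70 g, lying flat on the counter. Origin on the underside, 22 mm to -y of scissors_shank; y towards the loops, which are the heavier end and hang down a little when the shank is held.
- weight_large: Brass scale weight, 44 mm wide, 50 mm high; bystander at the front right. Origin at its underside.
- weight_small: Brass scale weight, 34 mm wide, 40 mm high; bystander at the front right. Origin at its underside.
- pate_tin: Flat rounded tin, 63 x 105 x 26 mm; bystander in front of the box. Origin at its underside.
- capers_jar: Glass jar with a white lid, 69 mm wide, 80 mm high; bystander behind the scissors. Origin at its underside.
- card: Price card standing in a dark foot, 80 x 104 x 130 mm; bystander behind the lever. Origin at its underside.

How it is judged:
By the outcome, as a careful person would: the job done as asked, in the order asked, and still so for the second after the job is handed in, with the robot touching nothing.
It also fails if it takes over 70 s, if anything falls off the work surface, if the arm or the gripper's body presses on something with over 40 N, if the wrist force passes 120 N, or if a joint passes its speed limit or range.

## Working session

There is one attempt and no reset: what is moved stays moved. The work goes in short steps, Python scripts to look and compute and a tool call to move; the robot and the scene stay as the last step left them, time stands still between calls to the robot, and variables do not carry over. Pictures are saved under pics/ and viewed, at most 10 in all, crops included, and the job is handed in when it is done.

Besides the shell and the picture viewer there is one more tool, called after ">>>" as name(argument=value, ...) on one line, values as JSON. send_rows: Moves the arm, as the interface text tells. Its arguments: {"type":"object","properties":{"xyz":{"type":"array"},"delta_rot":{"type":"array"},"gripper":{"type":"number"},"force":{"type":"number"}},"required":["xyz","delta_rot"]}

```bash
mkdir -p pics
cat > h.py <<'E'
import numpy as np, cv2
from rig import readout, viewer, order, manip
def grab(n):
    d=viewer.get_image(n); return d
def save(d,f): cv2.imwrite('pics/'+f,d['color'][:,:,::-1])
def ray(d,u,v):
    K=d['K'];T=np.linalg.inv(d['camera_from_world'])
    r=np.array([(u-K[0,2])/K[0,0],-(v-K[1,2])/K[1,1],-1.])
    return T[:3,3],T[:3,:3]@r
def onz(d,u,v,z):
    o,r=ray(d,u,v); return o+r*(z-o[2])/r[2]
def dep(d,u,v):
    o,r=ray(d,u,v); return o+r*d['depth'][int(v),int(u)]
def pix(d,p):
    c=d['camera_from_world']@np.append(p,1); K=d['K']
    return K[0,0]*c[0]/-c[2]+K[0,2], K[1,1]*-c[1]/-c[2]+K[1,2]
E
python3 - <<'E'
from h import *
for n in('scene','top'):
    d=grab(n); save(d,n+'0.png'); np.savez(n+'0.npz',**d)
    print(n,d.keys(),d['K'].tolist(),np.linalg.inv(d['camera_from_world'])[:3].round(3).tolist())
print(readout.get_state(), manip.hold_point_z)
E
```

```text
scene dict_keys(['color', 'depth', 'K', 'camera_from_world']) [[460.90009790037817, 0.0, 315.08900562464356], [0.0, 460.90009790037817, 235.00358742619562], [0.0, 0.0, 1.0]] [[0.896, 0.253, -0.364, 0.175], [-0.443, 0.467, -0.765, -0.847], [-0.023, 0.847, 0.531, 0.65]]
top dict_keys(['color', 'depth', 'K', 'camera_from_world']) [[460.4550872832961, 0.0, 327.41395731877327], [0.0, 460.4550872832961, 239.39337417542612], [0.0, 0.0, 1.0]] [[-0.008, 0.982, -0.19, 0.369], [-1.0, -0.01, -0.01, -0.056], [-0.012, 0.189, 0.982, 1.112]]
{'clock': 0.1, 'qpos': array([ 1.01399599e+00,  2.76498289e-01,  1.50602152e+00, -9.42666326e-06,
        1.36068550e+00, -1.20992676e-01]), 'qd': array([-2.85957852e-04, -1.30023922e-03, -1.89640792e-03,  6.64900571e-05,
       -7.76627084e-04,  7.94053237e-04]), 'effort': array([ 9.07075155e-04, -4.17698371e+01, -2.46405262e+01, -2.06428008e-04,
        5.82543624e-03, -1.12963957e-05]), 'position': array([0.24248272, 0.52084528, 0.23053932]), 'ee_rot': array([-2.63714086e-04,  2.16182465e-01,  9.76352647e-01, -7.61997530e-04]), 'contact_force': array([-0.36148405,  0.44519438, -0.50852942]), 'moment': array([-0.01359717,  0.0664788 , -0.00623605]), 'gripper_force': 0.0, 'width': 0.08524370433057799} 0.0187
```

View pics/scene0.png

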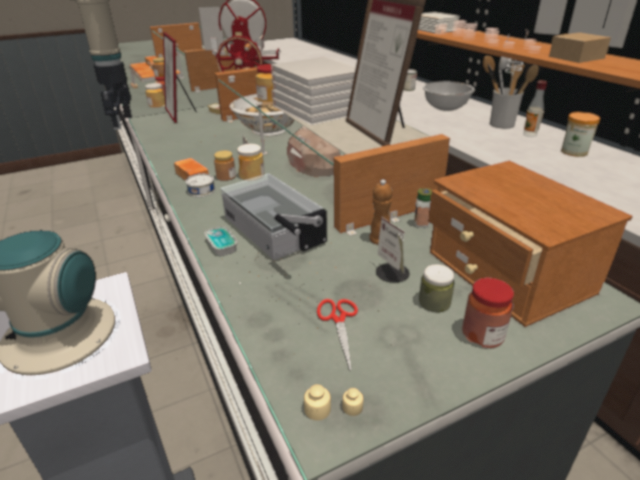

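View pics/top0.png

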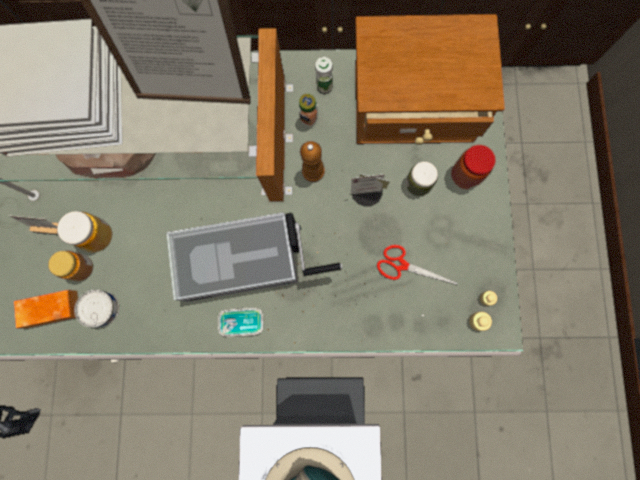

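The top view shows the box at about (233,257), the lever bar at (322,268), the scissors at (418,267) with loops to the left, and the weights at the lower right, (485,310). Next I'll measure the bar, scissors and box.

Run:
```python
from h import *
t=dict(np.load('top0.npz')); s=dict(np.load('scene0.npz'))
def red(d): 
    c=d['color'].astype(int); return ((c[...,0]>130)&(c[...,1]<80)&(c[...,2]<80))
for n,d,roi in(('top',t,(370,470,230,300)),('scene',s,(305,370,290,375))):
    m=np.zeros((480,640),bool); x0,x1,y0,y1=roi; m[y0:y1,x0:x1]=red(d)[y0:y1,x0:x1]
    v,u=np.nonzero(m); P=np.array([onz(d,a,b,.0045) for a,b in zip(u,v)])
    h=cv2.minAreaRect(P[:,:2].astype(np.float32)); print(n,'loops rect',h,len(u))
    # blades: bright
    c=d['color'].astype(int).min(2); mb=np.zeros_like(m); mb[y0:y1,x0:x1]=(c>150)[y0:y1,x0:x1]
    k,l,st,_=cv2.connectedComponentsWithStats(mb.astype(np.uint8)); i=1+st[1:,4].argmax()
    v,u=np.nonzero(l==i); B=np.array([onz(d,a,b,.0045) for a,b in zip(u,v)])
    f=cv2.fitLine(B[:,:2].astype(np.float32),2,0,.01,.01).ravel()
    dr=f[:2]; 
    if dr@(P[:,:2].mean(0)-f[2:])<0: dr=-dr
    A=np.r_[P,B][:,:2]; q=(A-f[2:])@dr
    print(' blade dir',dr,np.degrees(np.arctan2(dr[1],dr[0])),'tipend',f[2:]+dr*q.min(),'loopend',f[2:]+dr*q.max(),'len',np.ptp(q),'redmin..max',((P[:,:2]-f[2:])@dr).min()-q.min())
    n_=np.array([-dr[1],dr[0]]); w=(P[:,:2]-f[2:])@n_; print(' red across',w.min(),w.max())
# bar
for n,d,roi in(('top',t,(300,345,258,280)),('scene',s,(265,330,210,290))):
    x0,x1,y0,y1=roi; c=d['color'].astype(int).max(2); m=np.zeros((480,640),np.uint8); m[y0:y1,x0:x1]=(c<45)[y0:y1,x0:x1]
    v,u=np.nonzero(m); P=np.array([dep(d,a,b) for a,b in zip(u,v)])
    k=(P[:,2]>.12)&(P[:,2]<.16)
    if n=='top':print(n,len(u),k.sum(),'rect px',cv2.minAreaRect(np.c_[u,v].astype(np.float32)))
    Q=P[k]; 
    if len(Q)>5: print(' bar depth rect',cv2.minAreaRect(Q[:,:2].astype(np.float32)),Q[:,2].mean(), Q[:,2].max())
    if n=='top':
        r=cv2.boxPoints(cv2.minAreaRect(np.c_[u,v].astype(np.float32))); print([onz(d,*p,.134).round(4).tolist() for p in r])
# box: depth-based points 
v,u=np.mgrid[205:310,160:305]; P=np.array([dep(t,a,b) for a,b in zip(u.ravel(),v.ravel())])
k=(P[:,2]>.085)&(P[:,2]<.108); print('hood',k.sum(),np.histogram(P[:,2],bins=np.arange(0,.16,.01)))
k=(P[:,2]>.05)&(P[:,2]<.115);print('rect',cv2.minAreaRect(P[k][:,:2].astype(np.float32)),np.percentile(P[k],[0,100],axis=0))
im=cv2.resize(t['color'][195:315,150:350],None,fx=4,fy=4,interpolation=cv2.INTER_CUBIC); cv2.imwrite('pics/c1.png',im[:,:,::-1])
```

```text
top loops rect ((0.5257127285003662, -0.20516836643218994), (0.06807736307382584, 0.0838697999715805), 60.55569839477539) 388
 blade dir [0.34034714 0.94029987] 70.10197 tipend [ 0.47350448 -0.3527161 ] loopend [ 0.53944532 -0.17053692] len 0.1937458323491953 redmin..max 0.12227191933220197
 red across -0.04097573071209958 0.042428875201658854
scene loops rect ((0.5259420871734619, -0.20415589213371277), (0.065458744764328, 0.08148669451475143), 62.11199951171875) 313
 blade dir [0.3414295 0.9399074] 70.036 tipend [ 0.47370962 -0.35229766] loopend [ 0.53955503 -0.17103451] len 0.19285214095074826 redmin..max 0.12486088910247822
 red across -0.03939121707265534 0.04254446755897391
top 177 177 rect px ((321.1159973144531, 268.8879699707031), (5.903220176696777, 35.508758544921875), 79.69515228271484)
 bar depth rect ((0.49268612265586853, -0.03257143497467041), (0.012497463263571262, 0.07527955621480942), 10.161276817321777) 0.1419602104395992 0.14634142989662857
[[0.4933, 0.0062, 0.134], [0.5063, -0.0687, 0.134], [0.4938, -0.0708, 0.134], [0.4808, 0.0039, 0.134]]
 bar depth rect ((0.4897700846195221, -0.033941205590963364), (0.009613476693630219, 0.07231856137514114), 10.7102632522583) 0.13878619684508395 0.14304842265903117
hood 8587 (array([3723,   58,  108,   71,   79,   70,   52,  112,   88, 7409, 1144,
         23,   27,   25,   14]), array([0.  , 0.01, 0.02, 0.03, 0.04, 0.05, 0.06, 0.07, 0.08, 0.09, 0.1 ,
       0.11, 0.12, 0.13, 0.14, 0.15]))
rect ((0.5335646867752075, 0.1585107445716858), (0.15585865080356598, 0.30188271403312683), 9.319514274597168) [[0.43351412 0.00780449 0.05061065]
 [0.62774969 0.31706384 0.11418829]]
```

View pics/c1.png

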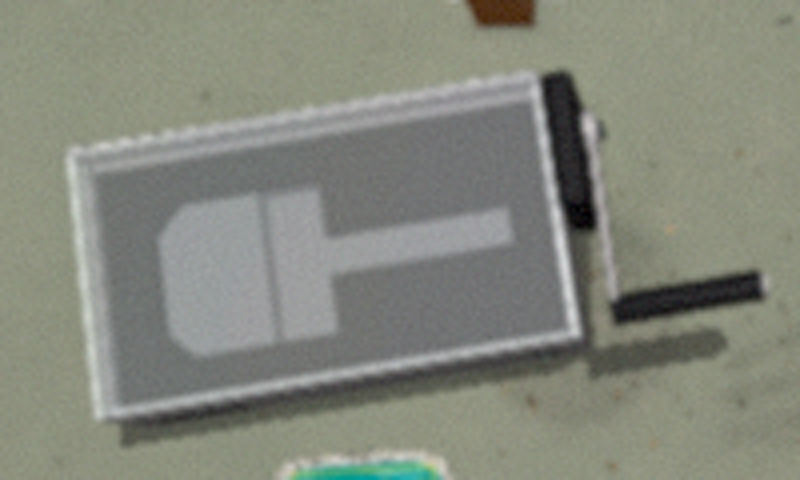

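The crop shows the shut box turned about 10°, with the bar at crop (690,295). The measurements from both cameras agree, so I'll move above the lever bar.

>>> send_rows(xyz=[[0.02, -0.0445, 0], [0.02, -0.0445, 0], [0.02, -0.0445, 0], [0.02, -0.0445, 0], [0.02, -0.0445, 0], [0.02, -0.0445, 0], [0.02, -0.0445, 0], [0.02, -0.0445, 0], [0.02, -0.0445, 0], [0.02, -0.0445, 0], [0.02, -0.0445, 0], [0.02, -0.0445, 0]], delta_rot=[[0, 0, -4.6], [0, 0, -4.6], [0, 0, -4.6], [0, 0, -4.6], [0, 0, -4.6], [0, 0, -4.6], [0, 0, -4.6], [0, 0, -4.6], [0, 0, -4.6], [0, 0, -4.6], [0, 0, -4.6], [0, 0, -4.6]], gripper=0)

```text
clock: 1.3
position: [0.4829, -0.0146, 0.2311]
ee_rot: [-0.0, 0.645, 0.764, 0.0]
contact_force: [0.5, 1.4, -0.3]
width: -0.0
gripper_force: 0.0
```

>>> send_rows(xyz=[[0.0111, -0.0229, -0.02], [0, 0, -0.04], [0, 0, -0.02], [0, 0, -0.005], [0, 0, 0], [0, 0, -0.002], [0, 0, -0.002]], delta_rot=[[0, 0, 0], [0, 0, 0], [0, 0, 0], [0, 0, 0], [0, 0, 0], [0, 0, 0], [0, 0, 0]])

```text
clock: 2.0
position: [0.4949, -0.0356, 0.1436]
ee_rot: [0.001, 0.644, 0.765, 0.001]
contact_force: [-0.6, 0.3, 0.5]
width: -0.0
gripper_force: 0.0
```

>>> send_rows(xyz=[[-0.0043, -0.0007, -0.0112], [-0.0032, -0.0005, -0.0116], [-0.002, -0.0003, -0.0118], [-0.0008, -0.0001, -0.012], [0.0004, 0.0001, -0.012], [0.0016, 0.0003, -0.0119], [0.0027, 0.0005, -0.0117], [0.0038, 0.0007, -0.0113], [0.003, 0.0005, -0.007], [0, 0, 0]], delta_rot=[[0, 0, 0], [0, 0, 0], [0, 0, 0], [0, 0, 0], [0, 0, 0], [0, 0, 0], [0, 0, 0], [0, 0, 0], [0, 0, 0], [0, 0, 0]])

```text
clock: 3.0
position: [0.4959, -0.0349, 0.0407]
ee_rot: [-0.0, 0.644, 0.765, 0.0]
contact_force: [-0.3, -0.5, 0.6]
width: -0.0
gripper_force: 0.0
```

>>> send_rows(xyz=[[0.001, 0, -0.002], [0, 0, -0.002], [0, 0, 0]], delta_rot=[[0, 0, 0], [0, 0, 0], [0, 0, 0]])

```text
clock: 3.3
position: [0.4967, -0.0352, 0.0382]
ee_rot: [0.001, 0.644, 0.765, 0.0]
contact_force: [1.1, -0.1, -0.4]
width: -0.0001
gripper_force: 0.0
```

>>> send_rows(xyz=[[0, 0, -0.002], [0, 0, 0], [0, 0, 0.03], [0, 0, 0.05], [0, -0.03, 0.05], [0, -0.05, 0], [0, -0.05, 0], [0, -0.05, 0]], delta_rot=[[0, 0, 0], [0, 0, 0], [0, 0, 0], [0, 0, 0], [0, 0, -3], [0, 0, -8], [0, 0, -8], [0, 0, -8]])

```text
clock: 4.1
position: [0.496, -0.2124, 0.1597]
ee_rot: [0.001, 0.806, 0.592, 0.0]
contact_force: [0.4, 0.2, 0.7]
width: 0.0002
gripper_force: 0.0
```

Run:
```python
from h import *
for n in('scene','top'):
    d=grab(n); np.savez(n+'1.npz',**d)
    if n=='top': cv2.imwrite('pics/t1.png',cv2.resize(d['color'][180:315,150:350],None,fx=4,fy=4,interpolation=cv2.INTER_CUBIC)[:,:,::-1]); T=d
    else: S=d
v,u=np.mgrid[240:300,298:345]; P=np.array([dep(T,a,b) for a,b in zip(u.ravel(),v.ravel())]); c=T['color'][240:300,298:345].max(2).ravel()
k=(c<50)&(P[:,2]>.015)&(P[:,2]<.06); print(k.sum(),cv2.minAreaRect(P[k][:,:2].astype(np.float32)),np.percentile(P[k][:,2],[5,50,95]))
```

```text
164 ((0.5043474435806274, -0.01255890354514122), (0.1089424416422844, 0.050921812653541565), 63.1446418762207) [0.03374227 0.03762413 0.04116933]
```

View pics/t1.png

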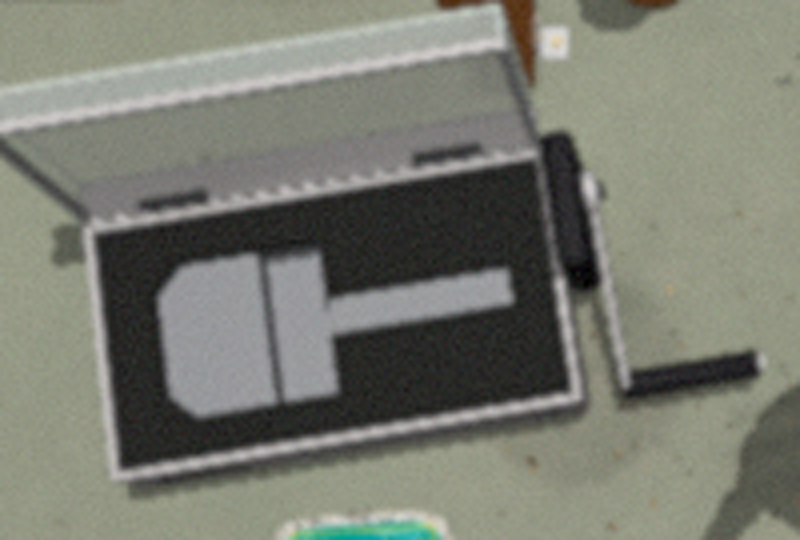

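The lid is up, the bar is down (top at 38 mm) and the grey cut-out is clear at crop (158–515, 250–415). Next: pocket position and a refined scissors measurement.

```bash
cat > pk.py <<'E'
from h import *
def pocket(t,f=4):
    x0,x1,y0,y1=180,288,236,290
    g=cv2.cvtColor(t['color'][y0:y1,x0:x1],cv2.COLOR_RGB2GRAY); g=cv2.resize(g,None,fx=f,fy=f,interpolation=cv2.INTER_CUBIC)
    th,m=cv2.threshold(g,0,255,cv2.THRESH_OTSU); m=cv2.morphologyEx(m,cv2.MORPH_CLOSE,np.ones((11,11)))
    k,l,st,_=cv2.connectedComponentsWithStats(m); 
    i=l[(265-y0)*f,(240-x0)*f]; v,u=np.nonzero(l==i)
    u=(u+.5)/f-.5+x0; v=(v+.5)/f-.5+y0
    P=np.array([onz(t,a,b,.0565)[:2] for a,b in zip(u,v)]); return P
if __name__=='__main__':
    t=dict(np.load('top1.npz')); P=pocket(t); th=np.radians(9.7)
    for _ in range(3):
        X=np.array([np.cos(th),np.sin(th)]);Y=np.array([-X[1],X[0]])
        a=P@X;b=P@Y; b0,b1=np.percentile(b,[.1,99.9]); mid=(b0+b1)/2
        s=b-b0; cs=[]
        for lo in np.arange(.006,.18,.004):
            k=(s>lo)&(s<lo+.004); q=a[k]; cs.append((lo+.002,(q.min()+q.max())/2,np.ptp(q)))
        cs=np.array(cs); k=(cs[:,2]<.035)|((cs[:,2]>.085)&(cs[:,0]<.16)); p=np.polyfit(cs[k,0],cs[k,1],1); th-=np.arctan(p[0])
    print((cs*1000).round(1).tolist())
    X=np.array([np.cos(th),np.sin(th)]);Y=np.array([-X[1],X[0]]); a=P@X;b=P@Y
    c=np.mean(cs[k,1]); print('yaw',np.degrees(th),'len',b1-b0,'mid xy',X*c+Y*mid,'shank',X*c+Y*(mid+.022))
    # scissors: same camera, blade line incl. tip with low threshold
    R=cv2.minAreaRect(P.astype(np.float32)); print(R)
E
python3 pk.py
```

```text
[[8.0, 522.9, 118.7], [12.0, 522.6, 119.3], [16.0, 522.4, 119.9], [20.0, 521.8, 121.0], [24.0, 521.8, 121.0], [28.0, 521.6, 121.6], [32.0, 521.3, 122.2], [36.0, 521.3, 122.2], [40.0, 521.0, 122.8], [44.0, 519.6, 125.6], [48.0, 519.6, 125.6], [52.0, 519.6, 125.6], [56.0, 519.7, 125.6], [60.0, 519.7, 125.6], [64.0, 519.7, 125.6], [68.0, 519.7, 125.7], [72.0, 519.7, 125.7], [76.0, 519.7, 125.7], [80.0, 519.7, 125.7], [84.0, 525.5, 114.2], [88.0, 525.2, 114.8], [92.0, 524.7, 115.9], [96.0, 524.4, 116.5], [100.0, 524.1, 117.1], [104.0, 523.6, 118.3], [108.0, 523.3, 118.8], [112.0, 523.0, 119.4], [116.0, 522.4, 120.6], [120.0, 522.2, 121.1], [124.0, 522.2, 121.2], [128.0, 521.6, 122.3], [132.0, 521.1, 123.4], [136.0, 521.1, 123.5], [140.0, 520.8, 124.0], [144.0, 520.0, 125.8], [148.0, 520.0, 125.8], [152.0, 520.0, 125.8], [156.0, 520.0, 125.8], [160.0, 520.0, 125.8], [164.0, 520.0, 125.8], [168.0, 520.1, 125.8], [172.0, 520.1, 125.8], [176.0, 520.1, 125.8], [180.0, 520.1, 125.8]]
yaw -0.34840086003779885 len 0.2529291322477237 mid xy [0.52261024 0.17389288] shank [0.52274401 0.19589247]
((0.5210378170013428, 0.17427997291088104), (0.2550959885120392, 0.1258755624294281), 89.49476623535156)
```

```bash
sed -i 's/l\[(265-y0)\*f,(240-x0)\*f\]/l[(256-y0)*f,(245-x0)*f]/' pk.py; python3 pk.py
python3 - <<'E'
from h import *
for f in('top0','scene0'):
    t=dict(np.load(f+'.npz')); x0,x1,y0,y1=(370,470,230,300) if f=='top0' else (305,370,290,378)
    c=t['color'][y0:y1,x0:x1]; bg=np.median(c.reshape(-1,3),0); F=4
    df=np.abs(c.astype(float)-bg).max(2); df=cv2.resize(df,None,fx=F,fy=F,interpolation=cv2.INTER_CUBIC)
    red=cv2.resize((c[...,0].astype(float)-c[...,1]),None,fx=F,fy=F,interpolation=cv2.INTER_CUBIC)
    bri=cv2.resize(c.astype(float).min(2)-bg.min(),None,fx=F,fy=F,interpolation=cv2.INTER_CUBIC)
    m=((red>50)|(bri>25)).astype(np.uint8); k,l,st,_=cv2.connectedComponentsWithStats(m); i=1+st[1:,4].argmax()
    v,u=np.nonzero(l==i); P=np.array([onz(t,(a+.5)/F-.5+x0,(b+.5)/F-.5+y0,.0045)[:2] for a,b in zip(u,v)]); isred=red[v,u]>50
    th=np.radians(70.1)
    Y=np.array([np.cos(th),np.sin(th)])
    for _ in range(3):
        X=np.array([Y[1],-Y[0]]); b=P@Y;a=P@X; b0,b1=b.min(),b.max(); s=b-b0
        q=[(lo+.002,(lambda w:(w.min()+w.max())/2)(a[(s>lo)&(s<lo+.004)]),np.ptp(a[(s>lo)&(s<lo+.004)])) for lo in np.arange(.004,.19,.004)]
        q=np.array(q); k=((q[:,2]<.03)&(q[:,0]>.03)); p=np.polyfit(q[k,0],q[k,1],1); th-=np.arctan(p[0]);Y=np.array([np.cos(th),np.sin(th)])
    X=np.array([Y[1],-Y[0]]); a=P@X;b=P@Y
    rr=a[isred]; c0=np.mean(q[k,1])
    print(f,'dir',np.degrees(th),'len',np.ptp(b),'blade c',c0,'loops mid',(rr.min()+rr.max())/2,'width',np.ptp(rr),'shank',X*c0+Y*((b.min()+b.max())/2+.022),'tip/loops end',X*c0+Y*(b.min()+.1215),X*c0+Y*(b.max()-.0775))
E
```

```text
[[8.0, 551.0, 22.3], [12.0, 551.0, 22.2], [16.0, 550.6, 21.8], [20.0, 550.6, 22.1], [24.0, 551.0, 22.2], [28.0, 550.9, 22.8], [32.0, 550.5, 21.8], [36.0, 550.8, 22.2], [40.0, 550.9, 22.8], [44.0, 550.8, 22.6], [48.0, 550.7, 21.9], [52.0, 551.1, 22.2], [56.0, 550.8, 22.2], [60.0, 550.9, 22.1], [64.0, 551.0, 22.1], [68.0, 550.9, 22.5], [72.0, 550.6, 21.9], [76.0, 551.0, 21.6], [80.0, 551.1, 22.5], [84.0, 551.0, 22.1], [88.0, 551.1, 22.1], [92.0, 551.2, 22.1], [96.0, 551.2, 22.3], [100.0, 550.8, 22.1], [104.0, 552.5, 34.6], [108.0, 548.3, 84.0], [112.0, 548.1, 84.7], [116.0, 547.6, 84.1], [120.0, 547.8, 84.3], [124.0, 548.4, 84.3], [128.0, 548.0, 84.6], [132.0, 548.0, 84.9], [136.0, 548.3, 84.4], [140.0, 548.7, 83.8], [144.0, 550.9, 89.3], [148.0, 551.0, 90.4], [152.0, 551.4, 90.3], [156.0, 550.8, 89.7], [160.0, 550.9, 90.1], [164.0, 551.2, 90.9], [168.0, 551.1, 90.3], [172.0, 550.8, 89.8], [176.0, 551.2, 90.3], [180.0, 551.4, 90.6]]
yaw 9.346888875788625 len 0.20349710106306593 mid xy [0.53027092 0.17083282] shank [0.52669787 0.19254073]
((0.5295693874359131, 0.17214152216911316), (0.09089411795139313, 0.2052963823080063), 9.105867385864258)
top0 dir 70.14334712217995 len 0.19602365475688957 blade c 0.5652626883052885 loops mid 0.5650922195769776 width 0.08777235182688436 shank [ 0.51405035 -0.24074978] tip/loops end [ 0.51455583 -0.23935008] [ 0.51354486 -0.24214947]Traceback (most recent call last):
  File "<stdin>", line 14, in <module>
  File "<stdin>", line 14, in <lambda>
    return umr_minimum(a, axis, None, out, keepdims, initial, where)
ValueError: zero-size array to reduction operation minimum which has no identity
```

Pocket: yaw 9.35°, shank at (0.527, 0.1925). Scissors: shank at (0.514, -0.2415), yaw -19.9°. Next I'll go over the scissors and descend.

>>> send_rows(xyz=[[0.009, -0.015, 0], [0.009, -0.0141, 0], [0, 0, -0.04], [0, 0, -0.04], [0, 0, -0.03], [0, 0, -0.02], [0, 0, -0.015], [0, 0, -0.008], [0, 0, 0], [0, 0, 0]], delta_rot=[[0, 0, -1.3], [0, 0, -1.2], [0, 0, 0], [0, 0, 0], [0, 0, 0], [0, 0, 0], [0, 0, 0], [0, 0, 0], [0, 0, 0], [0, 0, 0]], gripper=0.045)

```text
clock: 5.2
position: [0.5145, -0.24, 0.0063]
ee_rot: [0.0, 0.817, 0.576, 0.0]
contact_force: [1.3, -0.2, 0.6]
width: 0.0449
gripper_force: 0.0
```

>>> send_rows(xyz=[[-0.0005, -0.0015, -0.003], [0, 0, -0.0025], [0, 0, 0]], delta_rot=[[0, 0, 0], [0, 0, 0], [0, 0, 0]])

```text
clock: 5.5
position: [0.5135, -0.2415, 0.0004]
ee_rot: [0.0, 0.818, 0.576, 0.0]
contact_force: [-0.5, -0.3, -0.6]
width: 0.0448
gripper_force: 0.0
```

>>> send_rows(xyz=[[0, 0, 0], [0, 0, 0], [0, 0, 0], [0, 0, 0], [0, 0, 0]], delta_rot=[[0, 0, 0], [0, 0, 0], [0, 0, 0], [0, 0, 0], [0, 0, 0]], gripper=0.005, force=60)

```text
clock: 6.0
position: [0.5135, -0.2416, 0.0006]
ee_rot: [0.0, 0.817, 0.576, 0.0]
contact_force: [-1.4, 0.5, 4.6]
width: 0.0122
gripper_force: 59.5
```

>>> send_rows(xyz=[[0, 0, 0.005], [0, 0, 0.015], [0, 0, 0.03], [0, 0, 0.04], [0, 0, 0.05], [0, 0, 0]], delta_rot=[[0, 0, 0], [0, 0, 0], [0, 0, 0], [0, 0, 0], [0, 0, 0], [0, 0, 0]])

```text
clock: 6.6
position: [0.5178, -0.2439, 0.1471]
ee_rot: [0.007, 0.817, 0.576, 0.003]
contact_force: [0.4, -0.8, -0.6]
width: 0.0127
gripper_force: 58.7
```

Run:
```python
from h import *
s=grab('scene'); np.savez('scene2.npz',**s); st=readout.get_state(); print(st['position'],st['width'],st['gripper_force'])
u,v=map(int,pix(s,st['position'])); print(u,v)
u=min(max(u,60),580)
cv2.imwrite('pics/s2.png',cv2.resize(s['color'][max(v-70,0):v+70,u-90:u+90],None,fx=4,fy=4,interpolation=cv2.INTER_CUBIC)[:,:,::-1])
```

```text
[ 0.51597124 -0.24279542  0.14394146] 0.012344752131725957 58.67763398731768
341 267
```

View pics/s2.png

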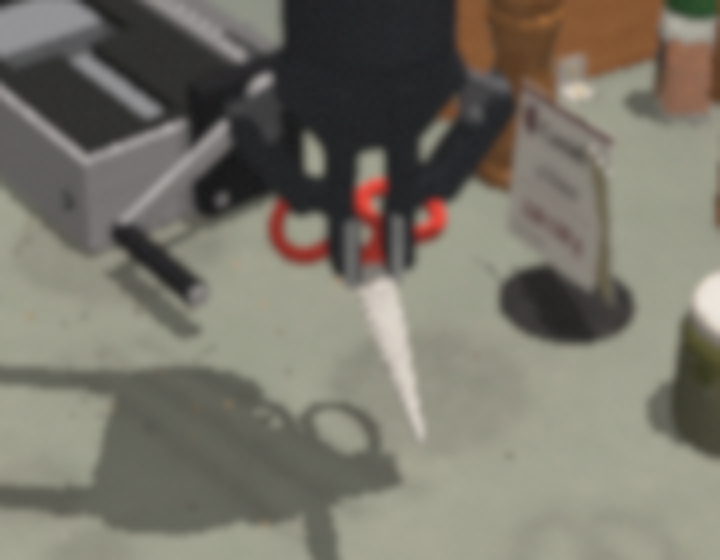

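The scissors are held level at the shank, with red loops at crop (355,220) and the tip at (420,438). Next I'll carry them over the pocket, turning +29.3°.

>>> send_rows(xyz=[[0.0011, 0.02, 0.01], [0.0011, 0.035, 0.01], [0.0011, 0.042, 0], [0.0011, 0.042, 0], [0.0011, 0.042, 0], [0.0011, 0.042, 0], [0.0011, 0.042, 0], [0.0011, 0.042, 0], [0.0011, 0.042, 0], [0.0011, 0.04, 0], [0.0011, 0.03, 0], [0.0011, 0.015, 0]], delta_rot=[[0, 0, 2.44], [0, 0, 2.44], [0, 0, 2.44], [0, 0, 2.44], [0, 0, 2.44], [0, 0, 2.44], [0, 0, 2.44], [0, 0, 2.44], [0, 0, 2.44], [0, 0, 2.44], [0, 0, 2.44], [0, 0, 2.44]])

```text
clock: 7.85
position: [0.5255, 0.1948, 0.1584]
ee_rot: [-0.001, 0.644, 0.765, -0.001]
contact_force: [0.1, -0.2, -0.5]
width: 0.0125
gripper_force: 58.7
```

>>> send_rows(xyz=[[0, 0, -0.03], [0, 0, -0.03], [0, 0, -0.015], [0, 0, 0], [0, 0, 0], [0, 0, 0]], delta_rot=[[0, 0, 0], [0, 0, 0], [0, 0, 0], [0, 0, 0], [0, 0, 0], [0, 0, 0]])

```text
clock: 8.45
position: [0.5276, 0.1923, 0.086]
ee_rot: [0.001, 0.645, 0.764, 0.001]
contact_force: [0.1, 0.1, 0.3]
width: 0.0125
gripper_force: 58.7
```

Run:
```python
from h import *
st=readout.get_state(); print(st['position'],st['ee_rot'],st['width'])
s=grab('scene'); t=grab('top'); np.savez('scene3.npz',**s); np.savez('top3.npz',**t)
a=cv2.resize(t['color'][200:300,170:305],None,fx=5,fy=5,interpolation=cv2.INTER_CUBIC)
b=cv2.resize(s['color'][160:265,200:340],None,fx=5,fy=5,interpolation=cv2.INTER_CUBIC)
cv2.imwrite('pics/t3.png',a[:,:,::-1]); cv2.imwrite('pics/s3.png',b[:,:,::-1])
```

```text
[0.52764913 0.19231071 0.08604448] [6.18722949e-04 6.45495481e-01 7.63763544e-01 6.70856314e-04] 0.012450024755312428
```

View pics/t3.png

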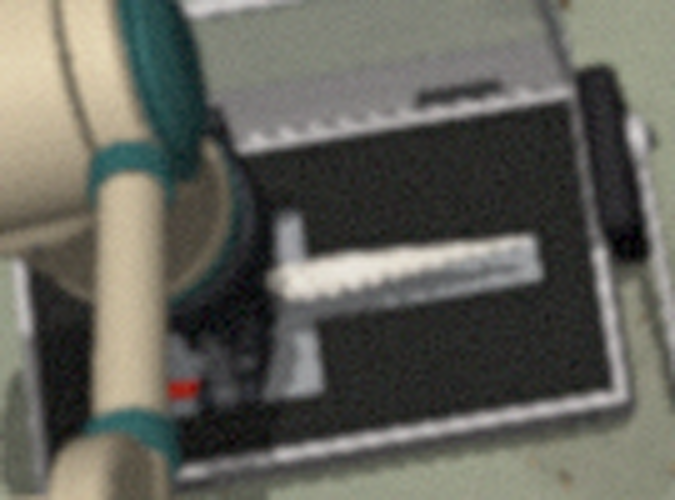

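View pics/s3.png

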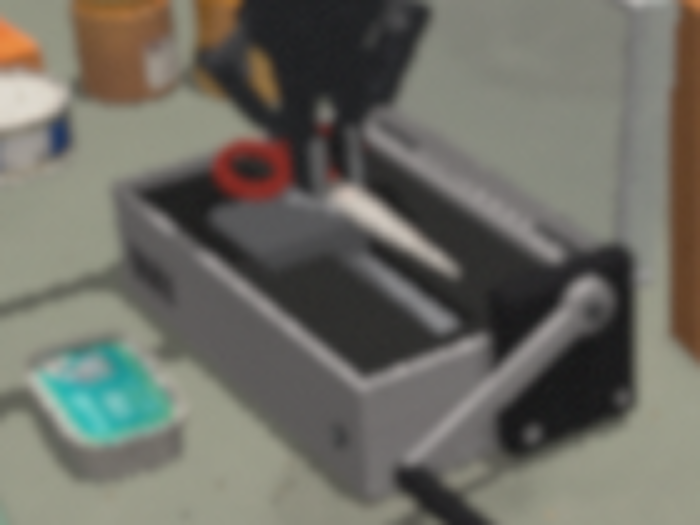

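The top view shows the blade lying along its channel, with parallax, at crop (275–530, 235–295). The scene view shows the tip at crop (458,275). Next: blade direction, plus the tip triangulated from both views.

Run:
```python
from h import *
st=readout.get_state(); tcp=st['position']; out={}
for n,(x0,x1,y0,y1) in(('top',(225,280,244,264)),('scene',(265,295,194,218))):
    d=dict(np.load(n+'3.npz')); c=d['color'][y0:y1,x0:x1].astype(np.float32); F=6
    g=cv2.resize(c,None,fx=F,fy=F,interpolation=cv2.INTER_CUBIC)
    warm=g[...,0]-g[...,2]; br=g.min(2)
    print(n,np.percentile(warm,[5,50,95]),np.percentile(br,[5,50,95]))
    m=((warm>6)&(br>110)).astype(np.uint8); m=cv2.morphologyEx(m,cv2.MORPH_OPEN,np.ones((3,3),np.uint8)); k,l,s,_=cv2.connectedComponentsWithStats(m); i=1+s[1:,4].argmax()
    v,u=np.nonzero(l==i); u=(u+.5)/F-.5+x0;v=(v+.5)/F-.5+y0
    j=u.argmax(); print(' tip px',u[j],v[j],'n',len(u)); out[n]=(d,u,v,j)
    cs=[(a,v[(u>=a)&(u<a+2)].mean(),np.ptp(v[(u>=a)&(u<a+2)])) for a in np.arange(np.ceil(u.min()),u.max()-1,2)]
    out[n+'c']=np.array(cs); print(np.array(cs).round(1).tolist())
d,u,v,j=out['top']; o1,r1=ray(d,u[j],v[j]); d2,u2,v2,j2=out['scene']; o2,r2=ray(d2,u2[j2],v2[j2])
A=np.c_[r1,-r2]; q=np.linalg.lstsq(A,o2-o1,rcond=None)[0]; print('tip',o1+r1*q[0],o2+r2*q[1])
for z in(.086,.089,.092,.096): print(z,onz(d,u[j],v[j],z),onz(d2,u2[j2],v2[j2],z))
cs=out['topc']
for z0,z1 in((.0885,.0885),(.0885,.094)):
    fr=np.linspace(0,1,len(cs)); P=np.array([onz(d,a+1-.5,b,z0+(z1-z0)*f) for (a,b,_),f in zip(cs,fr)])
    p=np.polyfit(P[:,1],P[:,0],1); print('line yaw',np.degrees(np.arctan(-p[0])),'x at tcp y',np.polyval(p,tcp[1]),'tcp',tcp)
```

```text
top [-4.51514664  1.90626144 16.95016632] [ 32.04361286  97.04312515 206.44441757]
 tip px 274.9166666666667 247.58333333333334 n 10134
[[225.0, 255.5, 7.5], [227.0, 256.1, 7.5], [229.0, 255.6, 8.2], [231.0, 255.4, 8.3], [233.0, 254.8, 8.0], [235.0, 254.7, 8.5], [237.0, 254.2, 8.5], [239.0, 253.8, 8.0], [241.0, 253.5, 8.0], [243.0, 253.3, 7.0], [245.0, 253.0, 7.2], [247.0, 252.2, 6.2], [249.0, 252.0, 6.3], [251.0, 251.8, 6.0], [253.0, 251.4, 5.7], [255.0, 251.0, 5.0], [257.0, 250.6, 5.0], [259.0, 250.1, 4.3], [261.0, 249.7, 4.2], [263.0, 249.5, 3.3], [265.0, 249.1, 3.2], [267.0, 248.8, 3.0], [269.0, 248.3, 3.0], [271.0, 247.9, 2.3], [273.0, 247.6, 2.3]]
scene [-1.1196846   2.46927834 16.76794739] [ 39.04919205  73.01353073 170.24015045]
 tip px 290.25 213.08333333333334 n 4744
[[265.0, 198.9, 4.3], [267.0, 199.4, 6.5], [269.0, 199.9, 7.8], [271.0, 201.1, 8.7], [273.0, 202.4, 7.8], [275.0, 203.7, 7.7], [277.0, 205.1, 7.0], [279.0, 206.4, 6.5], [281.0, 207.8, 5.8], [283.0, 209.3, 5.5], [285.0, 210.7, 4.7], [287.0, 211.9, 4.2], [289.0, 213.0, 2.3]]
tip [0.5476655  0.0722016  0.09481826] [0.54684247 0.0724672  0.09470704]
0.086 [0.54921626 0.07331444 0.086     ] [0.55267712 0.08690119 0.086     ]
0.089 [0.54868869 0.07293585 0.089     ] [0.5506668  0.08192798 0.089     ]
0.092 [0.54816112 0.07255726 0.092     ] [0.54865648 0.07695477 0.092     ]
0.096 [0.54745769 0.07205247 0.096     ] [0.54597606 0.07032383 0.096     ]
line yaw 9.736907005874654 x at tcp y 0.5285452461431643 tcp [0.52765441 0.19249407 0.08631523]
line yaw 9.17842812584351 x at tcp y 0.5286290286752975 tcp [0.52765441 0.19249407 0.08631523]
```

>>> send_rows(xyz=[[-0.0015, 0.0, -0.008], [0, 0, -0.008], [0, 0, -0.006], [0, 0, -0.004], [0, 0, 0], [0, 0, 0]], delta_rot=[[0, 0, 0], [0, 0, 0], [0, 0, 0], [0, 0, 0], [0, 0, 0], [0, 0, 0]])

```text
clock: 9.15
position: [0.5253, 0.1926, 0.059]
ee_rot: [-0.0, 0.645, 0.764, -0.0]
contact_force: [-0.3, 0.3, -0.8]
width: 0.0126
gripper_force: 58.7
```

>>> send_rows(xyz=[[0, 0, -0.003], [0, 0, -0.002], [0, 0, -0.001], [0, 0, 0]], delta_rot=[[0, 0, 0], [0, 0, 0], [0, 0, 0], [0, 0, 0]])

```text
clock: 9.55
position: [0.5251, 0.1925, 0.0531]
ee_rot: [-0.0, 0.645, 0.764, -0.0]
contact_force: [0.6, -0.1, 0.3]
width: 0.0126
gripper_force: 58.7
```

>>> send_rows(xyz=[[0, 0, -0.001], [0, 0, -0.001], [0, 0, 0]], delta_rot=[[0, 0, 0], [0, 0, 0], [0, 0, 0]])

```text
clock: 9.85
position: [0.5255, 0.1926, 0.0515]
ee_rot: [0.0, 0.645, 0.764, 0.0]
contact_force: [0.5, -0.4, 1.5]
width: 0.0123
gripper_force: 59.3
```

>>> send_rows(xyz=[[0, 0, 0], [0, 0, 0], [0, 0, 0], [0, 0, 0]], delta_rot=[[0, 0, 0], [0, 0, 0], [0, 0, 0], [0, 0, 0]], gripper=0.035)

```text
clock: 10.25
position: [0.5252, 0.1926, 0.0511]
ee_rot: [-0.0, 0.645, 0.764, 0.0]
contact_force: [0.2, -0.1, 0.4]
width: 0.0351
gripper_force: 0.0
```

>>> send_rows(xyz=[[0, 0, 0.01], [0, 0, 0.03], [0, 0, 0.045], [0, 0, 0.03], [-0.005, -0.04, 0], [-0.006, -0.048, 0], [-0.006, -0.048, 0], [-0.006, -0.048, 0], [-0.005, -0.0366, 0], [0, -0.01, 0], [0, 0, 0]], delta_rot=[[0, 0, 0], [0, 0, 0], [0, 0, 0], [0, 0, 0], [0, 0, 0], [0, 0, 0], [0, 0, 0], [0, 0, 0], [0, 0, 0], [0, 0, 0], [0, 0, 0]])

```text
clock: 11.35
position: [0.4975, -0.0392, 0.1668]
ee_rot: [0.0, 0.647, 0.763, 0.0]
contact_force: [-0.9, 0.2, 0.1]
width: 0.0351
gripper_force: 0.0
```

Run:
```python
from h import *
s=grab('scene'); t=grab('top'); np.savez('scene4.npz',**s); np.savez('top4.npz',**t)
a=cv2.resize(t['color'][200:300,170:340],None,fx=4,fy=4,interpolation=cv2.INTER_CUBIC)
cv2.imwrite('pics/t4.png',a[:,:,::-1])
# heights
for nm,p in(('handles',(.5267-.1625*.046,.1925+.9867*.046)),('blade',(.5267+.1625*.05,.1925-.9867*.05))):
    u,v=pix(t,np.array([*p,.058])); print(nm,[[dep(t,int(u)+i,int(v)+j)[2].round(4) for i in(-8,-4,0,4,8)] for j in(-16,-8,-2,0,2,8,16)])
```

```text
handles [[np.float64(0.049), np.float64(0.051), np.float64(0.0601), np.float64(0.0605), np.float64(0.0599)], [np.float64(0.0571), np.float64(0.0523), np.float64(0.0544), np.float64(0.054), np.float64(0.0598)], [np.float64(0.0613), np.float64(0.0592), np.float64(0.0604), np.float64(0.0596), np.float64(0.0496)], [np.float64(0.0596), np.float64(0.0624), np.float64(0.0572), np.float64(0.0527), np.float64(0.0511)], [np.float64(0.052), np.float64(0.0528), np.float64(0.0614), np.float64(0.0582), np.float64(0.0512)], [np.float64(0.0597), np.float64(0.0489), np.float64(0.0492), np.float64(0.0504), np.float64(0.0495)], [np.float64(0.0526), np.float64(0.0605), np.float64(0.0607), np.float64(0.0605), np.float64(0.0592)]]
blade [[np.float64(0.0596), np.float64(0.0637), np.float64(0.066), np.float64(0.0632), np.float64(0.0631)], [np.float64(0.0598), np.float64(0.0651), np.float64(0.0623), np.float64(0.0608), np.float64(0.0606)], [np.float64(0.0484), np.float64(0.0532), np.float64(0.0595), np.float64(0.0582), np.float64(0.0595)], [np.float64(0.0573), np.float64(0.0581), np.float64(0.058), np.float64(0.0626), np.float64(0.059)], [np.float64(0.0572), np.float64(0.055), np.float64(0.054), np.float64(0.0589), np.float64(0.0494)], [np.float64(0.0652), np.float64(0.0613), np.float64(0.0641), np.float64(0.0623), np.float64(0.0641)], [np.float64(0.0613), np.float64(0.0599), np.float64(0.0609), np.float64(0.0635), np.float64(0.0635)]]
```

View pics/t4.png

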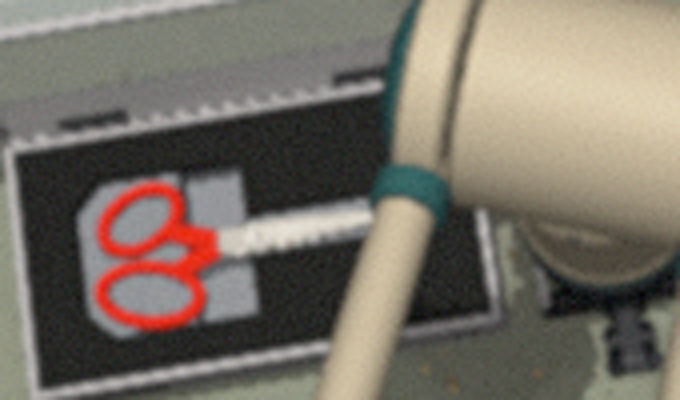

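The scissors lie in the pocket: red loops inside the grey cut-out at crop (150,255), blade in its channel, loop tops at about 60 mm against foam at 62 mm. Next I'll straddle the lever bar.

>>> send_rows(xyz=[[0, 0, -0.03], [0, 0, -0.04], [0, 0, -0.03], [0, 0, -0.02], [0, 0, -0.015], [0, 0, -0.01], [0, 0, -0.005], [0, 0, 0]], delta_rot=[[0, 0, 0], [0, 0, 0], [0, 0, 0], [0, 0, 0], [0, 0, 0], [0, 0, 0], [0, 0, 0], [0, 0, 0]], gripper=0.05)

```text
clock: 12.25
position: [0.4973, -0.0373, 0.016]
ee_rot: [-0.0, 0.645, 0.764, -0.0]
contact_force: [0.3, 0.2, 0.3]
width: 0.0502
gripper_force: 0.0
```

>>> send_rows(xyz=[[0, 0, 0], [0, 0, 0], [0, 0, 0], [0, 0, 0]], delta_rot=[[0, 0, 0], [0, 0, 0], [0, 0, 0], [0, 0, 0]], gripper=0.01, force=25)

```text
clock: 12.65
position: [0.4975, -0.0382, 0.017]
ee_rot: [0.0, 0.645, 0.764, 0.0]
contact_force: [-1.9, 0.2, 5.1]
width: 0.0157
gripper_force: 25.3
```

>>> send_rows(xyz=[[-0.0025, -0.0004, 0.0054], [-0.0024, -0.0004, 0.0055], [-0.0019, -0.0004, 0.0056], [-0.0019, -0.0003, 0.0057], [-0.0014, -0.0003, 0.0058], [-0.0013, -0.0002, 0.0059], [-0.0008, -0.0002, 0.0059], [-0.0008, -0.0001, 0.006], [-0.0002, -0.0001, 0.006], [-0.0002, 0, 0.006], [0, 0, 0]], delta_rot=[[0, 0, 0], [0, 0, 0], [0, 0, 0], [0, 0, 0], [0, 0, 0], [0, 0, 0], [0, 0, 0], [0, 0, 0], [0, 0, 0], [0, 0, 0], [0, 0, 0]])

```text
clock: 13.75
position: [0.4839, -0.0404, 0.0751]
ee_rot: [0.0, 0.645, 0.764, 0.0]
contact_force: [1.8, 1.8, 1.6]
width: 0.0158
gripper_force: 24.8
```

>>> send_rows(xyz=[[0.0004, 0, 0.006], [0.0004, 0.0001, 0.006], [0.001, 0.0001, 0.0059], [0.001, 0.0002, 0.0059], [0.0016, 0.0002, 0.0058], [0.0016, 0.0003, 0.0058], [0, 0, 0]], delta_rot=[[0, 0, 0], [0, 0, 0], [0, 0, 0], [0, 0, 0], [0, 0, 0], [0, 0, 0], [0, 0, 0]])

```text
clock: 14.45
position: [0.4882, -0.0397, 0.11]
ee_rot: [-0.001, 0.645, 0.764, -0.001]
contact_force: [-5.1, -0.9, 4.3]
width: 0.0156
gripper_force: 24.8
```

>>> send_rows(xyz=[[0, 0, 0], [0, 0, 0], [0, 0, 0], [0, 0, 0.01], [0, 0, 0.03], [0, 0, 0.04], [0, 0, 0.04], [-0.01, -0.04, 0], [-0.02, -0.045, 0], [-0.02, -0.045, 0], [-0.02, -0.045, 0], [0, 0, 0]], delta_rot=[[0, 0, 0], [0, 0, 0], [0, 0, 0], [0, 0, 0], [0, 0, 0], [0, 0, 0], [0, 0, 0], [0, 0, 0], [0, 0, 0], [0, 0, 0], [0, 0, 0], [0, 0, 0]], gripper=0.06)

```text
clock: 15.65
position: [0.4181, -0.22, 0.2302]
ee_rot: [0.001, 0.648, 0.762, -0.001]
contact_force: [1.6, 0.9, 0.1]
width: 0.06
gripper_force: 0.0
```

>>> send_rows(xyz=[[0, 0, 0], [0, 0, 0], [0, 0, 0], [0, 0, 0], [0, 0, 0], [0, 0, 0], [0, 0, 0], [0, 0, 0], [0, 0, 0], [0, 0, 0]], delta_rot=[[0, 0, 0], [0, 0, 0], [0, 0, 0], [0, 0, 0], [0, 0, 0], [0, 0, 0], [0, 0, 0], [0, 0, 0], [0, 0, 0], [0, 0, 0]])

```text
clock: 16.65
position: [0.4198, -0.2146, 0.2294]
ee_rot: [0.0, 0.645, 0.764, 0.0]
contact_force: [0.1, -1.2, 0.8]
width: 0.0602
gripper_force: 0.0
```

Run:
```python
from h import *
s=grab('scene'); t=grab('top')
a=cv2.resize(t['color'][200:330,160:350],None,fx=4,fy=4,interpolation=cv2.INTER_CUBIC)
cv2.imwrite('pics/t5.png',a[:,:,::-1])
v,u=np.mgrid[258:280,300:345]; P=np.array([dep(t,a,b) for a,b in zip(u.ravel(),v.ravel())]); c=t['color'][258:280,300:345].max(2).ravel()
k=(c<45)&(P[:,2]>.1); print('bar z',k.sum(),P[k][:,2].mean(),cv2.minAreaRect(P[k][:,:2].astype(np.float32)))
o=dict(np.load('top0.npz')); v,u=np.mgrid[235:290,190:285]
for d in(o,t): print('hood z',np.median([dep(d,a,b)[2] for a,b in zip(u.ravel(),v.ravel())]))
```

```text
bar z 165 0.142250759584669 ((0.492422491312027, -0.032600533217191696), (0.012329814955592155, 0.0753336176276207), 9.374420166015625)
hood z 0.09756987905594139
hood z 0.09761575499788178
```

View pics/t5.png

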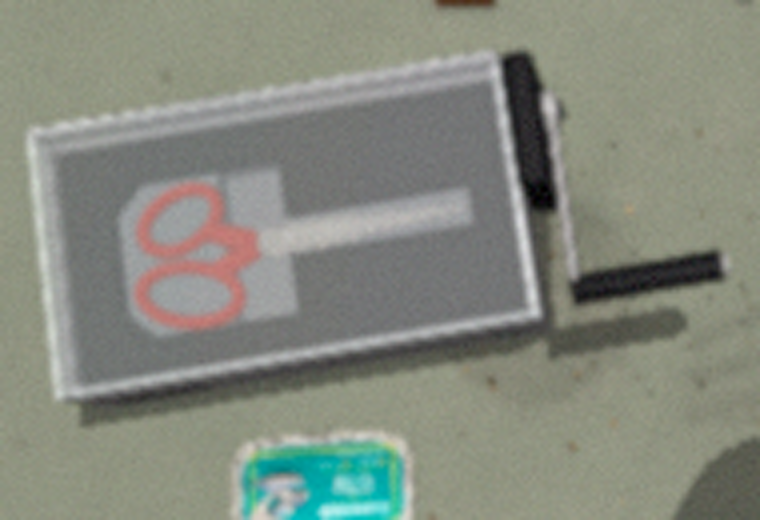

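The lid is shut: hood and bar heights match the start picture. The scissors are in the pocket under the hood, loops at crop (190,255) and blades in the channel out to (470,205).

```bash
python3 -c "
from h import *
print(order.sign_off())"
```

```text
the job is handed in; nothing more can be done
None
```

The scissors lie flat in their foam pocket, the lid is shut by its lever, and the job was handed in at about 17 s; the final top view confirms the shut lid and the scissors' position, though I did not re-measure the bystanders.

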